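# Turn the half-painted panel over on its painting rest

## Robot

A 6-joint arm with a two-finger parallel gripper is mounted at the origin on a cart in front of the work surface, level with it; the furniture and walls round the work are solid. World frame = base frame: x ahead of the robot, y to its left, z up, the work surface at z = 0. Lengths are in m, angles in rad, forces in N, time in s.
With the tool pointing down it reaches from about 0.275 to 0.975 m from the base axis. Payload 8.4 kg.
Tool frame: the origin (TCP) lies at the very end of the fingers, on their centre line; the grasp point (between the pads) lies 19 mm behind it; z points along the fingers, y is the line along which they close (so a half turn about z gives the same grasp; the last joint's range is limited). The gripper opens to 92 mm and grips with 3 to 60 N. Pads are 20 mm wide; open, the fingers measure 128 mm over their backs; the gripper's body (75 mm by 189 mm) begins 69 mm behind the grasp point.
Start: joints at [-1.195, 0.353, 1.633, -0, 1.155, -0.002], TCP at [0.231, -0.581, 0.215] pointing down, gripper open.
Joint ranges: [-2.63, 2.63], [-0.92, 2.1], [0.06, 2.66], [-1.3, 4.44], [0, 2.69], [-3.02, 3.02]. Speed limits (rad/s): [2.22, 2.22, 2.79, 3.14, 3.14, 3.14].

## Interface

Orientations are given as a unit quaternion [w, x, y, z].
In Python, from cell import env gives the robot as it stands.
- The arm moves only by the shell command python3 steer.py 'ROWS'. ROWS is rows parted by semicolons, their numbers by spaces, 1 to 12 of them, each of 5 numbers: the opening from 0.0 (shut) to 1.0 (fully open), then dx, dy, dz in m, then a turn about the tool's z in rad; each row is the pose to reach, as a shift and turn from the pose commanded when the command began, along the tool's axes at that moment; what a row does not reach only later rows make up. A row lasts 1/12 s, in which the tool goes at most 0.0417 m and 0.125 rad, less where a joint would pass 70% of its speed; a pose out of reach is approached as far as the arm can. The fingers move at their own pace and stop on an object; the grip force is fixed at half the most. Time passes only in rows, so rows that do not move let the fingers close. It prints the time, the measured TCP pose, the force, the opening and the grip force at its end.
- env.observe(): the state, without advancing time (a new reading comes with each control period).
- env.snapshot(name): name is "scene" or "top" or "wrist"; returns a dict with "img" (384x512x3 uint8, red, green, blue), "vfov" (degrees; the focal length in pixels is half the picture's height over the tangent of half this angle, whatever the lens; pixels are square), "cx", "cy" (the principal point, pixels), "origin" and "rotation" of the camera in the world; the wrist camera has in their place "mount" (4x4, takes a point from camera to tool coordinates, whose origin is the TCP and whose axes are the flange's). Camera axes: x right, y down, z forward; pixel columns grow to the right and rows downward; lengths in m; the calibration is good to about 2 mm. The wrist camera is an equidistant fisheye: a pixel r from the principal point sees the ray r / f radians off the axis. A picture is of the moment at which its call begins: read the wrist's pose just before it. There is no depth.
- env.sign_off(): hands the job in; it is judged then, once.
The state is a dict: "t": time; "joint_positions": joint angles; "joint_vel": joint speeds; "joint_torque": joint torques, N m; "tool_pos": TCP position; "tcp_rot": TCP orientation; "wrist_force": force on the tool from outside, world axes, zero at the start; "wrist_torque": the same for the moment, N m; "finger_gap": opening from 0.0 (shut) to 1.0 (fully open); "grasp_force": force on a finger pad.
Only numpy, scipy, OpenCV 4.12 (cv2) and the standard library are available. Lean on these libraries where they do the work, as an engineer would, in place of code of your own. Each camera call takes 0.05 s, during which the arm holds its last target. There are 200 camera calls.

## Task

The blue face of the small wooden panel is dry and its bare face is to be painted next. Push the panel up against the leaning fence of the painting rest, tip it up on its edge so that it stands against that fence, then lay it back down in front of the fence with the bare face up, flat and square with its edge snug against the foot of the fence, about centred, and let go. Leave the sanding block, tape measure and screw jar where they are.

Things in the scene. Friction and masses are not known exactly. Their poses are not given: they have to be found in the camera images.
- panel: loose wooden panel 120 mm (x) by 95 mm (y) by 12 mm (z), about 0.2 kg, origin at its centre. The +z face is blue and starts up; the -z face is bare wood. It starts flat on the rest's platform, x roughly along the rest's x, far edge 2 to 16 mm short of the fence; its near edge overhangs the platform's edge, over the channel, by about 17 to 31 mm
- rest: painting rest, fixed (place and yaw vary), plywood, 160 mm wide (y), 40 mm high. Along x: front bar -205 to -162 mm, open channel -162 to -105 mm (floor 8 mm above the bench), platform -105 to +50 mm, bar and platform level; a brown wooden fence crosses the platform. Origin on the bench under the middle of the fence's foot; x level, from the robot's side to the fence, y along the fence, z up
- fence_foot (a point): middle of the line where the fence's face meets the platform's top, 40 mm above the bench; axes as the rest's. A panel lying snug against the fence has its centre at x = -60, z = +6 mm here
- sanding_block: loose black sanding block 67x122x32 mm, a bystander; origin at the middle of its underside
- tape_measure: loose yellow and black tape measure, 38x83 mm, 64 mm high, a bystander; origin at the middle of its underside
- screw_jar: loose screw jar with a pale lid, 72 mm across, 96 mm high, left of the rest, a bystander; origin at the middle of its underside
- fence_top (a point): middle of the top of the fence's face. The fence is 160 mm wide, 15 mm thick, 75 mm high along its face, which leans back 0.21 rad from upright towards the rest's +x; two braces behind it. A panel stood on its 95 mm edge and leant on it stays by itself, its upper edge some 45 mm above this point

How it is judged:
On the way:
1. the panel stands on its edge on the platform, against the fence (its faces within about 0.5 rad of upright, its centre less than 30 mm before the fence's foot line) (angle between panel's own z axis and vertical between 1.05 and 2.1 rad and x of panel in the frame of fence_foot between -0.03 and 0.04 m and z of panel in the frame of fence_foot below 0.072 m), for 0.2 s.
At the end, for the whole second after the job is handed in: the panel lies flat (within 0.08 rad) on the rest's platform with the bare face up, its 95 mm edge snug against the foot of the fence (within 7 mm) and square to it (within 0.07 rad), within 35 mm of the middle of the fence, at rest and released (angle between panel's own z axis and vertical above 3.06 rad and x of panel in the frame of fence_foot between -0.067 and -0.05 m and y of panel in the frame of fence_foot between -0.035 and 0.035 m and z of panel in the frame of fence_foot below 0.01 m and angle between the x axis of panel and the x axis of rest, either way round below 0.07 rad and linear speed of panel below 0.02 m/s); the robot touches nothing.
It fails at once if the sanding block is moved by more than 25 mm (distance of sanding_block from where it was at the start of the episode above 0.025 m).
It fails at once if the tape measure is moved by more than 25 mm (distance of tape_measure from where it was at the start of the episode above 0.025 m).
It fails at once if the screw jar is moved by more than 25 mm (distance of screw_jar from where it was at the start of the episode above 0.025 m).
It also fails if it takes over 72 s, if anything falls off the work surface, if the arm or the gripper's body presses on something with over 40 N, if the wrist force passes 120 N, or if a joint passes its speed limit or range.

## Working session

There is one attempt and no reset: what is moved stays moved. The work goes in short steps, Python scripts to look and compute and a shell command to move; the robot and the scene stay as the last step left them, time stands still between calls to the robot, and variables do not carry over. Pictures are saved under pics/ and viewed, at most 10 in all, crops included, and the job is handed in when it is done.

```bash
ls; mkdir -p pics; python3 - <<'E'
from cell import env
import cv2,numpy as np
o=env.observe();print({k:np.round(v,3).tolist() for k,v in o.items()})
a=[]
for n in("scene","top"):
    s=env.snapshot(n);cv2.imwrite(f"pics/{n}0.png",s["img"][...,::-1]);print(n,{k:np.round(v,4).tolist() for k,v in s.items() if k!="img"})
    a.append(s["img"][...,::-1])
E
```

```text
cell.py
pics
steer.py
{'t': 0.0, 'joint_positions': [-1.195, 0.354, 1.634, 0.0, 1.155, -0.002], 'joint_vel': [-0.001, -0.001, -0.001, 0.001, 0.001, -0.0], 'joint_torque': [0.004, -59.382, -33.423, 0.07, 0.023, -0.0], 'tool_pos': [0.23, -0.58, 0.214], 'tcp_rot': [-0.001, 0.982, 0.188, -0.0], 'wrist_force': [0.381, -0.136, 0.141], 'wrist_torque': [-0.004, 0.035, 0.066], 'grasp_force': 0.0, 'finger_gap': 0.999}
scene {'vfov': 48.0536, 'cx': 257.2624, 'cy': 187.4755, 'origin': [-0.422, 0.8017, 1.0014], 'rotation': [0.1979, -0.3762, 0.8003, -0.4228]}
top {'vfov': 57.0441, 'cx': 254.3171, 'cy': 194.1149, 'origin': [0.4048, -0.0354, 1.1637], 'rotation': [-0.0669, 0.7124, -0.696, 0.0598]}
```

View pics/scene0.png

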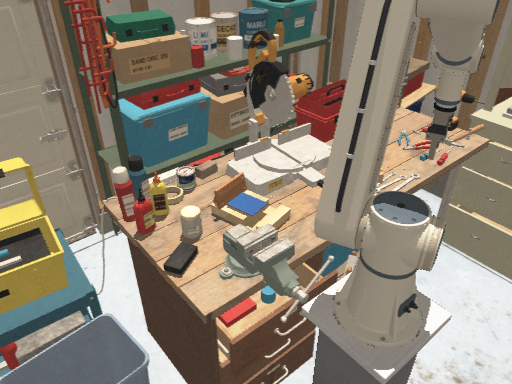

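View pics/top0.png

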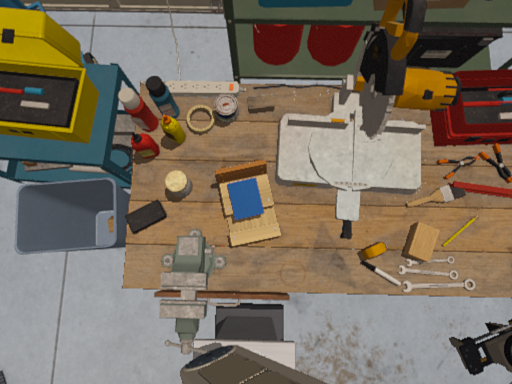

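The scene view shows the rest with the blue panel at about (247,205), the jar at (190,220) and the block at (181,258). The top view shows the panel at (244,199), the fence at (243,172), the jar at (177,182), the block at (146,216), the vise at (189,250) and the tape measure at (372,250).

```bash
cat > h.py <<'E'
import numpy as np,cv2
from scipy.spatial.transform import Rotation as R
def rot(q): return R.from_quat(np.roll(q,-1))
def ray(s,p):
    f=s["img"].shape[0]/2/np.tan(np.radians(s["vfov"])/2)
    d=np.c_[(np.atleast_2d(p)-[s["cx"],s["cy"]])/f,np.ones(len(np.atleast_2d(p)))]
    q=np.array(s["rotation"]); M=rot(q).as_matrix() if q.size==4 else q
    return np.array(s["origin"]),d@M.T
def plane(s,p,z):
    o,d=ray(s,p); return o+d*((z-o[2])/d[:,2])[:,None]
def proj(s,P):
    f=s["img"].shape[0]/2/np.tan(np.radians(s["vfov"])/2)
    c=(np.atleast_2d(P)-s["origin"])@rot(s["rotation"]).as_matrix()
    return c[:,:2]/c[:,2:]*f+[s["cx"],s["cy"]]
def tri(s1,p1,s2,p2):
    o1,d1=ray(s1,p1);o2,d2=ray(s2,p2);out=[]
    for a,b in zip(d1,d2):
        a=a/np.linalg.norm(a);b=b/np.linalg.norm(b)
        k=np.linalg.lstsq(np.c_[a,-b],o2-o1,rcond=None)[0]
        P,Q=o1+k[0]*a,o2+k[1]*b; out.append(np.r_[(P+Q)/2,np.linalg.norm(P-Q)])
    return np.array(out)
def quad(s,lo,hi,box):
    h=cv2.cvtColor(s["img"],cv2.COLOR_RGB2HSV);m=cv2.inRange(h,np.array(lo),np.array(hi))
    k=np.zeros_like(m);x0,y0,x1,y1=box;k[y0:y1,x0:x1]=m[y0:y1,x0:x1]
    c=max(cv2.findContours(k,0,1)[0],key=cv2.contourArea)
    q=cv2.minAreaRect(c); hull=cv2.convexHull(c)
    ap=cv2.approxPolyN(hull,4,ensure_convex=True).reshape(-1,2).astype(float) 
    return cv2.contourArea(c),ap,cv2.moments(c)
E
python3 - <<'E'
from h import *; from cell import env
np.set_printoptions(precision=4,suppress=True)
S=env.snapshot("scene");T=env.snapshot("top")
r=[]
for s,b in((S,(210,170,290,240)),(T,(210,150,280,240))):
    a,q,m=quad(s,(100,120,60),(130,255,255),b)
    w=plane(s,q,.052);print(a,q.tolist());print(w,np.linalg.norm(np.diff(w,axis=0,append=w[:1]),axis=1))
    r.append((q,w))
# match corners by nearest in world
idx=[np.argmin(np.linalg.norm(r[0][1]-x,axis=1)) for x in r[1][1]]
print(tri(T,r[1][0],S,r[0][0][idx]))
cv2.imwrite("pics/z1.png",np.hstack([cv2.resize(T["img"][150:260,120:290],None,fx=3,fy=3,interpolation=2)])[...,::-1])
cv2.imwrite("pics/z2.png",cv2.resize(S["img"][165:285,160:300],None,fx=4,fy=4,interpolation=2)[...,::-1])
E
```

```text
433.5 [[267.0, 203.0], [252.0, 215.0], [226.0, 203.0], [242.0, 192.0]]
[[ 0.5448 -0.0492  0.052 ]
 [ 0.5243  0.0392  0.052 ]
 [ 0.6418  0.068   0.052 ]
 [ 0.6601 -0.0216  0.052 ]] [0.0908 0.121  0.0915 0.1186]
983.0 [[263.0, 213.0], [235.0, 219.0], [227.0, 184.0], [255.0, 178.0]]
[[ 0.5462 -0.0508  0.052 ]
 [ 0.525   0.0373  0.052 ]
 [ 0.6374  0.0668  0.052 ]
 [ 0.6592 -0.0228  0.052 ]] [0.0905 0.1162 0.0922 0.1164]
[[ 0.5464 -0.0507  0.0504  0.0002]
 [ 0.5255  0.0377  0.0504  0.0009]
 [ 0.6384  0.0681  0.0534  0.0038]
 [ 0.6597 -0.0222  0.0518  0.0015]]
```

View pics/z1.png

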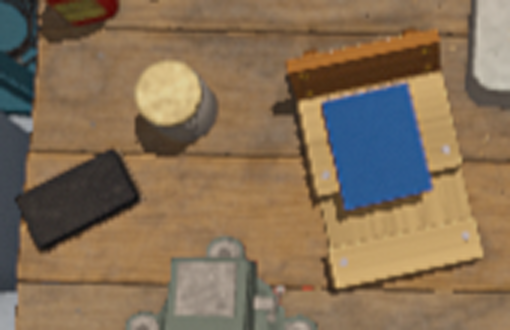

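View pics/z2.png

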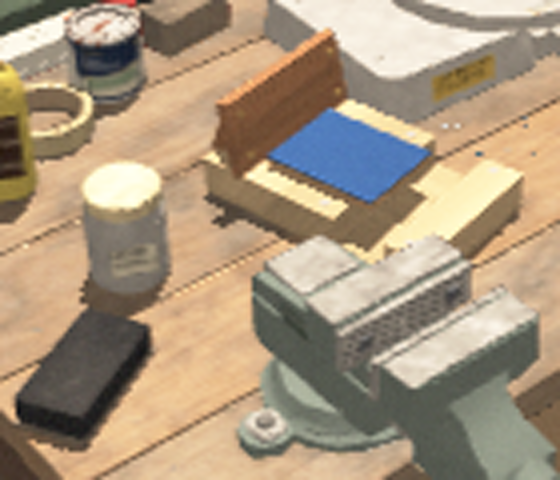

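The zoomed top view shows the fence face's foot running from (221,183) to (269,174), the rest's front corners at (231,247) and (281,235) and the vise top at (170–222,232–262). The zoomed scene view agrees, and the panel is a little short of the fence.

```bash
python3 - <<'E'
from h import *; from cell import env
np.set_printoptions(precision=4,suppress=True)
S=env.snapshot("scene");T=env.snapshot("top")
h=cv2.cvtColor(T["img"],cv2.COLOR_RGB2HSV)
for p in[(230,177),(245,174),(245,168),(224,190),(268,185),(250,225),(240,239)]: print(p,h[p[1],p[0]])
for n,p,z in[("foot",[[221,183.3],[269,174]],.04),("front",[[231,246.7],[281,235]],.04),("vise",[[178,237],[205,235],[222,252],[170,260]],.13),("jar",[[177,182]],.096),("saw",[[281,113],[278,180],[347,235]],.05)]:
    print(n,plane(T,p,z))
# fence: dark brown columns, lowest row with brown along each column
for s,nm,xs,r in((T,"T",range(224,268,4),(155,195)),):
    for x in xs: print(x,[int(v) for v in h[r[0]:r[1],x,2]])
E
```

```text
(230, 177) [ 14 183  74]
(245, 174) [ 14 187  75]
(245, 168) [ 14 189 100]
(224, 190) [ 19 114 199]
(268, 185) [ 19 115 193]
(250, 225) [ 18 120 183]
(240, 239) [ 19 114 201]
foot [[ 0.6418  0.0875  0.04  ]
 [ 0.6763 -0.068   0.04  ]]
front [[ 0.4385  0.0477  0.04  ]
 [ 0.4789 -0.1093  0.04  ]]
vise [[0.4601 0.1965 0.13  ]
 [0.4678 0.1181 0.13  ]
 [0.4201 0.0665 0.13  ]
 [0.3937 0.2155 0.13  ]]
jar [[0.631  0.2179 0.096 ]]
saw [[ 0.8841 -0.1043  0.05  ]
 [ 0.6547 -0.0971  0.05  ]
 [ 0.4832 -0.3151  0.05  ]]
224 [156, 147, 135, 126, 117, 89, 98, 124, 125, 122, 119, 117, 133, 158, 163, 170, 175, 152, 88, 80, 82, 81, 77, 75, 72, 77, 81, 121, 184, 209, 202, 196, 199, 202, 202, 199, 197, 198, 199, 198]
228 [155, 144, 132, 134, 136, 110, 94, 121, 121, 121, 123, 129, 147, 164, 170, 177, 158, 84, 78, 81, 83, 77, 75, 74, 73, 76, 120, 179, 178, 142, 142, 147, 147, 120, 94, 95, 108, 113, 158, 194]
232 [147, 135, 127, 133, 135, 113, 97, 125, 124, 125, 130, 149, 169, 169, 175, 157, 84, 74, 78, 82, 77, 74, 75, 73, 77, 121, 182, 184, 150, 144, 142, 141, 140, 141, 143, 142, 140, 142, 142, 142]
236 [
[... 858 characters left out ...]
, 76, 76, 72, 75, 123, 154, 141, 147, 146, 146, 145, 145, 146, 145, 144, 143, 143, 144, 145, 146, 145, 143, 145]
256 [128, 124, 126, 126, 118, 134, 166, 174, 172, 174, 154, 83, 77, 82, 80, 75, 75, 77, 73, 72, 118, 181, 193, 161, 158, 143, 145, 141, 146, 149, 148, 146, 146, 146, 146, 145, 146, 145, 144, 145]
260 [126, 129, 134, 132, 121, 142, 171, 171, 173, 155, 88, 86, 90, 78, 72, 72, 75, 74, 69, 101, 173, 206, 203, 204, 204, 200, 200, 199, 195, 194, 195, 192, 192, 194, 191, 184, 187, 192, 181, 155]
264 [142, 144, 147, 145, 153, 168, 171, 173, 157, 101, 78, 80, 79, 75, 74, 76, 73, 68, 83, 163, 207, 205, 203, 204, 201, 200, 199, 193, 194, 195, 191, 187, 191, 190, 182, 180, 186, 183, 180, 180]
```

```bash
python3 - <<'E'
from h import *; from cell import env
np.set_printoptions(precision=4,suppress=True)
T=env.snapshot("top");S=env.snapshot("scene")
v=cv2.GaussianBlur(cv2.cvtColor(T["img"],cv2.COLOR_RGB2HSV)[...,2].astype(float),(3,3),0)
h=cv2.cvtColor(T["img"],cv2.COLOR_RGB2HSV)
def sub(col,i):# strongest step, subpixel
    return i
def edge(cols,r0f,half,sign):
    P=[]
    for x in cols:
        c=int(round(r0f(x)));g=sign*np.gradient(v[c-half-1:c+half+2,x]);k=np.clip(g,0,None)
        k[k<.4*k.max()]=0;P.append((x,(k*np.arange(c-half-1,c+half+2)).sum()/k.sum()))
    P=np.array(P);f=np.polyfit(*P.T,1)
    r=P[:,1]-np.polyval(f,P[:,0]);P=P[abs(r)<.6];return np.polyfit(*P.T,1),r.std(),len(P)
foot=edge(range(224,268),lambda x:182.3-(x-224)*.2225,3,1)
top=edge(range(224,264),lambda x:172.5-(x-224)*.2225,3,-1)
front=edge(range(233,280),lambda x:246-(x-233)*.23,4,-1)
for n,(f,e,k),z in(("foot",foot,.04),("top",top,.1134),("front",front,.04)):
    p=np.array([[220,np.polyval(f,220)],[270,np.polyval(f,270)]]);w=plane(T,p,z);d=w[1]-w[0];yaw=np.arctan2(d[0],-d[1])
    print(n,f,e,k,w.tolist(),"yaw",yaw, "offset along n(.25)",w@[np.cos(.25),np.sin(.25),0])
# sides: rows, columns of the rest outline by brightness in row 195..230
for y in(186,192,198,204,238): print(y,[(x,int(h[y,x,1]),int(h[y,x,2])) for x in list(range(214,236))+list(range(262,284))])
E
```

```text
foot [ -0.2012 226.7143] 0.2503425096774481 43 [[0.6445356909280041, 0.0909207107612359, 0.040000000000000036], [0.6818000751017431, -0.07118128512591876, 0.040000000000000036]] yaw 0.22595662513681194 offset along n(.25) [0.647 0.643]
top [ -0.2133 219.9629] 0.12985144118038192 40 [[0.65827757127037, 0.08389133532962872, 0.11339999999999995], [0.6953172439228485, -0.06833056269149376, 0.11339999999999995]] yaw 0.2386882430749261 offset along n(.25) [0.6586 0.6568]
front [ -0.2202 296.5342] 0.2939339730705688 44 [[0.43336803887571684, 0.082159086564317, 0.040000000000000036], [0.47154510153878265, -0.07458554645175892, 0.040000000000000036]] yaw 0.23891040954703968 offset along n(.25) [0.4402 0.4384]
186 [(214, 95, 59), (215, 92, 61), (216, 94, 57), (217, 93, 55), (218, 106, 58), (219, 129, 134), (220, 115, 212), (221, 116, 203), (222, 116, 198), (223, 117, 196), (224, 116, 196), (225, 117, 200), (226, 126, 196), (227, 47, 98), (228, 188, 148), (229, 186, 144), (230, 180, 142), (231, 177, 141), (232, 177, 141), (233, 179, 140), (234, 178, 142), (235, 177, 141), (262, 117, 189), (263,
[... 2631 characters left out ...]
6, 115, 153), (217, 119, 156), (218, 114, 156), (219, 115, 155), (220, 114, 154), (221, 115, 155), (222, 119, 158), (223, 120, 159), (224, 119, 154), (225, 121, 152), (226, 123, 154), (227, 124, 146), (228, 131, 78), (229, 134, 82), (230, 128, 147), (231, 116, 203), (232, 108, 198), (233, 76, 191), (234, 49, 187), (235, 71, 190), (262, 113, 207), (263, 119, 195), (264, 119, 190), (265, 121, 190), (266, 122, 184), (267, 122, 173), (268, 130, 118), (269, 131, 97), (270, 138, 89), (271, 133, 86), (272, 129, 75), (273, 126, 79), (274, 126, 107), (275, 125, 108), (276, 118, 108), (277, 121, 118), (278, 120, 142), (279, 121, 147), (280, 128, 146), (281, 127, 148), (282, 130, 151), (283, 126, 156)]
```

```bash
python3 - <<'E'
from h import *; from cell import env
np.set_printoptions(precision=4,suppress=True)
T=env.snapshot("top");S=env.snapshot("scene")
t=lambda l:np.array(l)/3+[120,150]
s=lambda l:np.array(l)/4+[160,165]
# vise rear jaw top: rear-right corner, rear-left corner, 
print(tri(T,t([[250,258],[175,258]]),S,s([[415,238],[262,268]])))
print(plane(T,[[220.3,192],[270.9,192],[231,238],[222,262],[205,233]],.04)[:3])
w=env.snapshot("wrist");print(w["vfov"],w["cx"],w["cy"]);print(np.array(w["mount"]))
cv2.imwrite("pics/vise.png",np.hstack([cv2.resize(T["img"][225:300,155:235],(400,375),interpolation=2),cv2.resize(S["img"][220:295,220:300],(400,375),interpolation=2)])[...,::-1])
E
```

```text
[[0.4399 0.1024 0.1035 0.0712]
 [0.4633 0.2009 0.1003 0.0039]]
[[ 0.6129  0.0886  0.04  ]
 [ 0.6166 -0.0751  0.04  ]
 [ 0.4658  0.0487  0.04  ]]
65.70646984690485 257.9140203136159 197.00591096704144
[[-0.001  -0.9554 -0.2953  0.0845]
 [ 1.     -0.0007 -0.0009  0.001 ]
 [ 0.0007 -0.2953  0.9554 -0.1699]
 [ 0.      0.      0.      1.    ]]
```

View pics/vise.png

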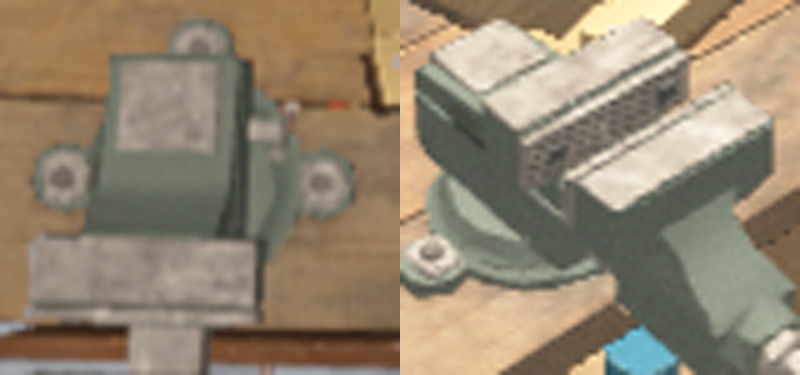

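The crop shows the vise's anvil ending at top-view column ~199 and its jaws at ~207. They are left of and in front of the rest, and clear of the gripper by about 4 cm.

```bash
cat > d.py <<'E'
# usage: d.py x y z [yaw]  (rest frame: mm from fence_foot x,y ; z world mm; yaw rel. to rest) -> shift in tool axes
import sys;from h import *;from cell import env
Y=.238;n=np.array([np.cos(Y),np.sin(Y)]);t=np.array([-n[1],n[0]]);F=.646*n-.146*t
o=env.observe();p=np.array(o["tool_pos"]);M=rot(o["tcp_rot"]).as_matrix()
r=(p[:2]-F)
yaw=np.arctan2(M[1,0],M[0,0])-Y
print("t",round(o["t"],2),"rest mm",np.round([r@n*1e3,r@t*1e3,p[2]*1e3],1),"relyaw",round(yaw,3),"tilt",round(M[2,2],5),"F",np.round([o["wrist_force"][:2]@n,o["wrist_force"][:2]@t,o["wrist_force"][2]],2),"gap",round(o["finger_gap"],3),"grip",round(o["grasp_force"],1),"j",np.round(o["joint_positions"],2))
a=[float(v)/1e3 for v in sys.argv[1:4]]
if a:
    w=np.r_[F+a[0]*n+a[1]*t,a[2]]-p;print("rows d",np.round(M.T@w,4),"turn",round(yaw-(float(sys.argv[4]) if len(sys.argv)>4 else 0),3),"dist",round(np.linalg.norm(w),3), "x/y rest unit in tool:",np.round(M.T@np.r_[n,0],3),np.round(M.T@np.r_[t,0],3))
E
python3 d.py -155 8 200 0
```

```text
t 0.55 rest mm [-558.9 -472.9  214.6] relyaw 0.14 tilt -1.0 F [ 0.05  0.03 -0.42] gap 1.0 grip 0.0 j [-1.2   0.35  1.63 -0.    1.16 -0.  ]
rows d [ 0.467  -0.4199  0.0146] turn 0.14 dist 0.628 x/y rest unit in tool: [ 0.99   0.139 -0.   ] [ 0.139 -0.99   0.   ]
```

```bash
python3 steer.py '0.5 .467 -.420 0 .14;0.5 .467 -.420 0 .14;0.5 .467 -.420 0 .14;0.5 .467 -.420 0 .14;0.5 .467 -.420 0 .14;0.5 .467 -.420 0 .14;0.5 .467 -.420 0 .14;0.5 .467 -.420 0 .14;0.5 .467 -.420 0 .14;0.5 .467 -.420 0 .14;0.5 .467 -.420 0 .14;0.5 .467 -.420 0 .14'; python3 d.py -155 8 80 0
```

```text
t: 1.55
tool_pos: [0.4534, -0.1311, 0.215]
tcp_rot: [0.0, 0.993, 0.119, 0.0]
wrist_force: [0.3, -0.8, 0.6]
finger_gap: 0.504
grasp_force: 0.0
t 1.55 rest mm [-236.3  -88.3  215. ] relyaw -0.0 tilt -1.0 F [ 0.13 -0.81  0.61] gap 0.504 grip 0.0 j [-0.28  0.11  1.95 -0.    1.08  1.05]
rows d [ 0.0812 -0.0964  0.135 ] turn -0.0 dist 0.185 x/y rest unit in tool: [ 1.    -0.     0.001] [-0. -1. -0.]
```

```bash
python3 steer.py '0.5 .0812 -.0964 0 0;0.5 .0812 -.0964 0 0;0.5 .0812 -.0964 0 0;0.5 .0812 -.0964 0 0;0.5 .0812 -.0964 .08 0;0.5 .0812 -.0964 .12 0;0.5 .0812 -.0964 .12 0;0.5 .0812 -.0964 .12 0'; python3 - <<'E'
from cell import env;import cv2
s=env.snapshot("wrist");cv2.imwrite("pics/w1.png",s["img"][...,::-1])
E
python3 d.py -155 8 44 0
```

```text
t: 2.22
tool_pos: [0.5042, -0.02, 0.0889]
tcp_rot: [-0.001, 0.993, 0.119, -0.005]
wrist_force: [-1.7, 0.6, -0.6]
finger_gap: 0.501
grasp_force: 0.0
t 2.27 rest mm [-158.9    7.    92.1] relyaw -0.0 tilt -0.99997 F [ 0.77  0.12 -0.73] gap 0.502 grip 0.0 j [-0.04  0.33  1.98 -0.    0.83  1.29]
rows d [ 0.0042 -0.0009  0.048 ] turn -0.0 dist 0.048 x/y rest unit in tool: [ 1.    -0.    -0.007] [-0.    -1.     0.002]
```

View pics/w1.png

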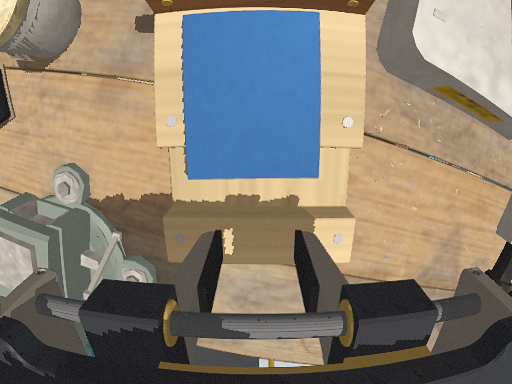

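The wrist view shows the panel at (185–320, 12–180), square to the fence, with the fingers at columns 210 and 305 over the front bar. Nothing is near the gripper.

```bash
python3 steer.py '0.5 0 0 .03 0;0.5 0 0 .05 0;0.5 0 0 .05 0;0.5 0 0 .05 0;0.5 .008 0 .05 0;0.5 .014 0 .05 0;0.5 .014 0 .05 0'; python3 d.py -128 8 45 0
```

```text
t: 2.85
tool_pos: [0.5258, -0.0168, 0.0466]
tcp_rot: [0.0, 0.993, 0.119, 0.002]
wrist_force: [-0.5, 0.2, -1.0]
finger_gap: 0.497
grasp_force: 0.0
t 2.85 rest mm [-138.9    5.7   46.6] relyaw -0.0 tilt -0.99999 F [-0.41  0.26 -1.  ] gap 0.497 grip 0.0 j [-0.03  0.43  1.98  0.    0.73  1.3 ]
rows d [ 0.0109 -0.0023  0.0017] turn -0.0 dist 0.011 x/y rest unit in tool: [ 1.    -0.     0.005] [-0.    -1.    -0.001]
```

```bash
python3 steer.py '0.5 .003 0 0 0;0.5 .006 0 0 0;0.5 .009 0 0 0;0.5 .011 0 0 0;0.5 .011 0 0 0'; python3 d.py; python3 steer.py '0.5 .001 0 0 0;0.5 .002 0 0 0;0.5 .002 0 0 0';python3 d.py
```

```text
t: 3.27
tool_pos: [0.5336, -0.0142, 0.0446]
tcp_rot: [0.0, 0.993, 0.119, 0.0]
wrist_force: [0.1, -0.3, 0.9]
finger_gap: 0.497
grasp_force: 0.0
t 3.27 rest mm [-130.8    6.4   44.6] relyaw -0.0 tilt -1.0 F [-0.01 -0.28  0.86] gap 0.497 grip 0.0 j [-0.03  0.44  1.96  0.    0.74  1.3 ]
t: 3.52
tool_pos: [0.5341, -0.014, 0.0444]
tcp_rot: [-0.0, 0.993, 0.119, -0.001]
wrist_force: [-4.8, -1.4, 3.6]
finger_gap: 0.497
grasp_force: 2.4
t 3.52 rest mm [-130.2    6.5   44.4] relyaw -0.0 tilt -1.0 F [-4.97 -0.26  3.63] gap 0.497 grip 2.4 j [-0.03  0.44  1.95 -0.    0.75  1.3 ]
```

```bash
python3 steer.py '0.5 -.005 0 0 0;0.5 -.005 0 .01 0;0.5 -.005 0 .018 0;0.5 -.005 0 .018 0;0.5 -.001 0 .018 0;0.5 .001 0 .018 0;0.5 .001 0 .018 0'; python3 d.py; python3 steer.py '0.5 0 0 -.002 0;0.5 0 0 -.004 0;0.5 0 0 -.006 0;0.5 0 0 -.008 0;0.5 0 0 -.008 0';python3 d.py; python3 - <<'E'
from cell import env;import cv2,numpy as np
s=env.snapshot("wrist");t=env.snapshot("scene")
cv2.imwrite("pics/w2.png",np.hstack([cv2.resize(s["img"][0:300],(400,234)),cv2.resize(t["img"][170:250,200:320],(351,234))])[...,::-1])
E
```

```text
t: 4.1
tool_pos: [0.534, -0.0137, 0.0258]
tcp_rot: [-0.0, 0.993, 0.119, -0.003]
wrist_force: [-6.1, -2.1, -1.6]
finger_gap: 0.501
grasp_force: 3.3
t 4.1 rest mm [-130.3    6.8   25.8] relyaw -0.0 tilt -0.99999 F [-6.46 -0.55 -1.57] gap 0.501 grip 3.3 j [-0.03  0.47  1.96 -0.    0.71  1.31]
t: 4.52
tool_pos: [0.5345, -0.0136, 0.0343]
tcp_rot: [-0.0, 0.993, 0.119, -0.002]
wrist_force: [-5.6, -1.3, -1.1]
finger_gap: 0.498
grasp_force: 2.7
t 4.52 rest mm [-129.7    6.7   34.3] relyaw -0.0 tilt -0.99999 F [-5.78  0.09 -1.06] gap 0.498 grip 2.7 j [-0.03  0.46  1.96 -0.    0.73  1.3 ]
```

View pics/w2.png

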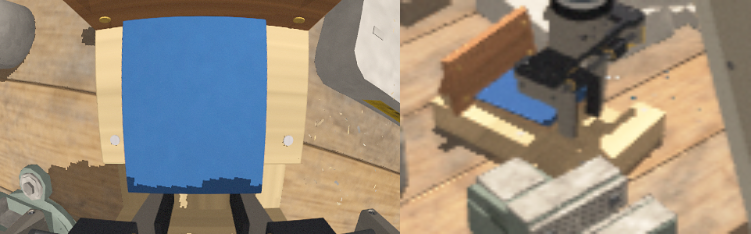

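The view shows the far edge flush and square against the fence. The near edge is carried by the fingers, with a steady 6 N push and 1 N of load. I'll go on along the arc.

```bash
python3 steer.py '0.5 .001 0 -.006 0;0.5 .002 0 -.012 0;0.5 .003 0 -.018 0;0.5 .0035 0 -.023 0;0.5 .0045 0 -.028 0;0.5 .0055 0 -.033 0;0.5 .007 0 -.038 0;0.5 .0085 0 -.043 0;0.5 .0105 0 -.048 0;0.5 .0125 0 -.052 0;0.5 .0125 0 -.052 0';python3 d.py; python3 - <<'E'
from cell import env;import cv2,numpy as np
s=env.snapshot("wrist");t=env.snapshot("scene")
cv2.imwrite("pics/w3.png",np.hstack([cv2.resize(s["img"][0:300],(400,234)),cv2.resize(t["img"][170:250,200:320],(351,234))])[...,::-1])
E
```

```text
t: 5.53
tool_pos: [0.5475, -0.0107, 0.0875]
tcp_rot: [-0.0, 0.993, 0.119, -0.001]
wrist_force: [-7.4, -0.7, 2.6]
finger_gap: 0.497
grasp_force: 3.7
t 5.53 rest mm [-116.4    6.6   87.5] relyaw 0.0 tilt -1.0 F [-7.33  1.03  2.59] gap 0.497 grip 3.7 j [-0.02  0.39  1.9  -0.    0.85  1.31]
```

View pics/w3.png

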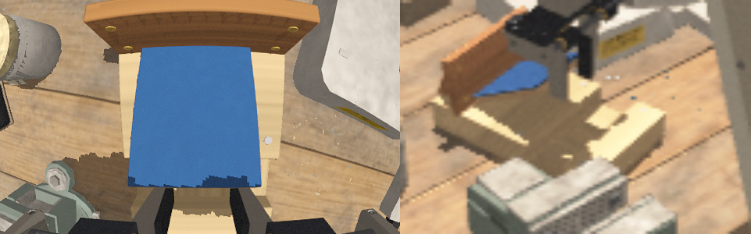

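The wrist and scene views show the panel tilted up about 30° with its far edge still square at the fence foot.

```bash
python3 steer.py '0.5 .0025 0 -.0045 0;0.5 .005 0 -.009 0;0.5 .0075 0 -.013 0;0.5 .010 0 -.017 0;0.5 .013 0 -.021 0;0.5 .017 0 -.025 0;0.5 .023 0 -.031 0;0.5 .031 0 -.037 0;0.5 .039 0 -.041 0;0.5 .047 0 -.044 0;0.5 .055 0 -.046 0;0.5 .057 0 -.046 0';python3 d.py;  python3 - <<'E'
from cell import env;import cv2,numpy as np
s=env.snapshot("wrist");t=env.snapshot("scene")
cv2.imwrite("pics/w4.png",np.hstack([cv2.resize(s["img"][0:300],(400,234)),cv2.resize(t["img"][170:250,200:320],(351,234))])[...,::-1])
E
```

```text
t: 6.63
tool_pos: [0.6059, 0.0032, 0.1332]
tcp_rot: [0.0, 0.993, 0.119, 0.001]
wrist_force: [-0.4, -0.3, -0.5]
finger_gap: 0.498
grasp_force: 0.2
t 6.63 rest mm [-56.4   6.2 133.2] relyaw 0.0 tilt -1.0 F [-0.43 -0.18 -0.45] gap 0.498 grip 0.2 j [0.   0.41 1.75 0.   0.98 1.34]
```

View pics/w4.png

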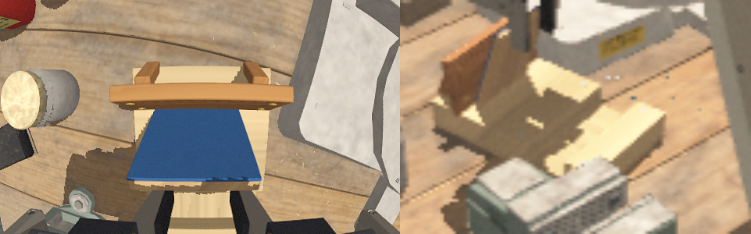

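The panel now stands at about 70°, with its bare side towards the robot and its blue side towards the fence. A final nudge should make it lean.

```bash
python3 steer.py '0.5 .004 0 0 0;0.5 .008 0 0 0;0.5 .011 0 0 0;0.5 .014 0 0 0;0.5 .016 0 0 0;0.5 .018 0 0 0;0.5 .018 0 0 0;0.5 .018 0 0 0';python3 d.py
```

```text
t: 7.4
tool_pos: [0.6212, 0.007, 0.1325]
tcp_rot: [-0.0, 0.993, 0.119, -0.0]
wrist_force: [-0.5, 0.3, 0.0]
finger_gap: 0.501
grasp_force: 0.0
t 7.4 rest mm [-40.6   6.4 132.5] relyaw -0.0 tilt -1.0 F [-0.41  0.43  0.03] gap 0.501 grip 0.0 j [ 0.01  0.43  1.71 -0.    1.    1.34]
```

```bash
python3 steer.py '0.5 .004 0 0 0;0.5 .008 0 0 0;0.5 .012 0 0 0;0.5 .016 0 0 0;0.5 .020 0 0 0;0.5 .023 0 0 0;0.5 .026 0 0 0;0.5 .029 0 0 0;0.5 .032 0 0 0;0.5 .035 0 0 0;0.5 .037 0 0 0;0.5 .037 0 0 0';python3 d.py; python3 steer.py '0.5 .002 0 0 0;0.5 .004 0 0 0;0.5 .004 0 0 0'; python3 d.py
```

```text
t: 8.4
tool_pos: [0.6576, 0.0158, 0.1326]
tcp_rot: [-0.0, 0.993, 0.119, 0.0]
wrist_force: [0.2, -0.1, -0.8]
finger_gap: 0.498
grasp_force: 0.0
t 8.4 rest mm [ -3.2   6.3 132.6] relyaw -0.0 tilt -1.0 F [ 0.19 -0.14 -0.79] gap 0.498 grip 0.0 j [0.02 0.48 1.63 0.   1.03 1.35]
t: 8.65
tool_pos: [0.6612, 0.0167, 0.1325]
tcp_rot: [0.0, 0.993, 0.119, -0.0]
wrist_force: [-0.3, -0.2, 1.0]
finger_gap: 0.502
grasp_force: 0.1
t 8.65 rest mm [  0.5   6.3 132.5] relyaw -0.0 tilt -1.0 F [-0.37 -0.07  0.96] gap 0.502 grip 0.1 j [ 0.02  0.49  1.62 -0.    1.03  1.36]
```

```bash
python3 steer.py '0.5 -.02 0 0 0;0.5 -.04 0 0 0;0.5 -.05 0 -.03 0;0.5 -.06 0 -.06 0;0.5 -.08 0 -.09 0;0.5 -.09 0 -.09 0;0.5 -.09 0 -.09 0';python3 d.py;  python3 - <<'E'
from cell import env;import cv2,numpy as np
s=env.snapshot("wrist");t=env.snapshot("scene");u=env.snapshot("top")
cv2.imwrite("pics/w5.png",np.vstack([np.hstack([cv2.resize(s["img"][0:300],(400,234)),cv2.resize(t["img"][160:250,200:320],(351,234))]),cv2.resize(u["img"][150:215,190:300],(751,300))[:, :751]])[...,::-1])
cv2.imwrite("pics/w5f.png",s["img"][...,::-1])
E
```

```text
t: 9.23
tool_pos: [0.5731, -0.0049, 0.2246]
tcp_rot: [0.0, 0.993, 0.118, 0.002]
wrist_force: [0.3, 0.3, -1.3]
finger_gap: 0.496
grasp_force: 0.0
t 9.23 rest mm [-90.2   6.1 224.6] relyaw -0.001 tilt -1.0 F [ 0.39  0.16 -1.34] gap 0.496 grip 0.0 j [-0.01  0.26  1.74 -0.    1.14  1.32]
```

View pics/w5.png

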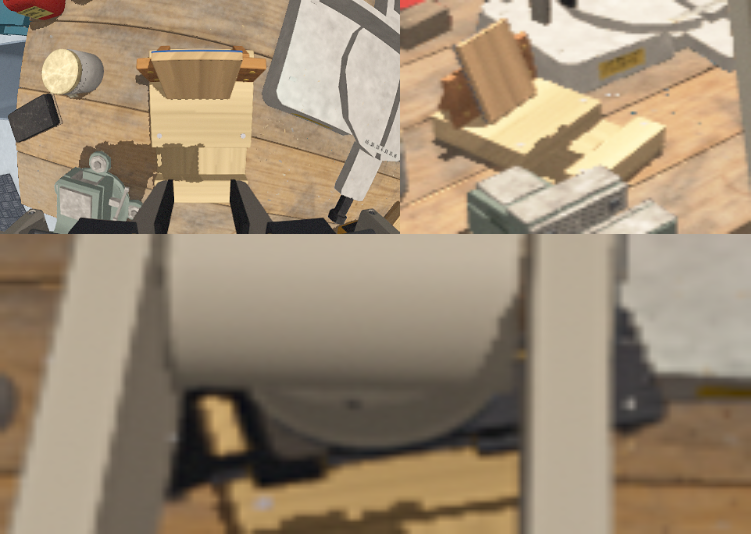

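The panel stands leaning on the fence. In the wrist view its bare face is towards the robot and a thin blue/top edge shows at about row 66, columns 192–307. I have used all ten pictures, so from here I check by numbers only.

```bash
cat >> h.py <<'E'
Y=.238;n2=np.array([np.cos(Y),np.sin(Y),0]);t2=np.array([-n2[1],n2[0],0]);F2=.646*n2-.146*t2
def rest(x,y,z): return F2+np.multiply.outer(x,n2)+np.multiply.outer(y,t2)+np.multiply.outer(z,[0,0,1.])
def wcam(o,s):
    M=rot(o["tcp_rot"]).as_matrix();m=np.array(s["mount"]);return M@m[:3,:3],np.array(o["tool_pos"])+M@m[:3,3]
def wproj(o,s,P):
    A,c=wcam(o,s);q=(np.atleast_2d(P)-c)@A;f=192/np.tan(np.radians(s["vfov"])/2)
    r=np.hypot(q[:,0],q[:,1]);a=np.arctan2(r,q[:,2]);return q[:,:2]/r[:,None]*(a*f)[:,None]+[s["cx"],s["cy"]]
def wray(o,s,p):
    A,c=wcam(o,s);f=192/np.tan(np.radians(s["vfov"])/2);d=np.atleast_2d(p)-[s["cx"],s["cy"]]
    r=np.hypot(*d.T);a=r/f;v=np.c_[d/r[:,None]*np.sin(a)[:,None],np.cos(a)];return c,v@A.T
E
python3 - <<'E'
from h import *; from cell import env
np.set_printoptions(precision=4,suppress=True)
o=env.observe();s=env.snapshot("wrist");h=cv2.cvtColor(s["img"],cv2.COLOR_RGB2HSV)
for n,x,z in(("bare top",.0133,.1599),("blue top",.025,.1574),("fence top",.0156,.1134)):
    print(n,wproj(o,s,rest(np.array([x,x,x]),np.array([.061,.0138,-.034]),np.array([z]*3))))
for x in(215,250,290): print(x,[(y,h[y,x].tolist()) for y in range(52,86,1)])
print([(x,h[72,x].tolist()) for x in list(range(180,206,2))+list(range(296,320,2))])
E
```

```text
bare top [[186.8071  86.5823]
 [247.277   84.4503]
 [309.397   85.4136]]
blue top [[187.4038  72.3508]
 [247.3571  70.011 ]
 [308.9251  71.0764]]
fence top [[198.4184  87.3509]
 [249.1103  85.8653]
 [300.9629  86.5188]]
215 [(52, [15, 88, 153]), (53, [17, 89, 157]), (54, [16, 77, 160]), (55, [15, 80, 165]), (56, [18, 77, 168]), (57, [16, 67, 174]), (58, [14, 162, 157]), (59, [14, 157, 162]), (60, [14, 156, 167]), (61, [14, 153, 165]), (62, [13, 156, 150]), (63, [13, 163, 141]), (64, [111, 119, 154]), (65, [104, 190, 176]), (66, [139, 39, 164]), (67, [18, 106, 241]), (68, [18, 102, 233]), (69, [18, 102, 232]), (70, [18, 101, 233]), (71, [18, 101, 233]), (72, [18, 102, 232]), (73, [18, 100, 234]), (74, [17, 97, 236]), (75, [18, 97, 236]), (76, [18, 104, 225]), (77, [17, 117, 159]), (78, [17, 112, 146]), (79, [17, 111, 158]), (80, [17, 119, 157]), (81, [16, 118, 156]), (82, [16, 114, 157]), (83, [17, 117, 157]), (84, [17, 122, 155]), (85, [17, 113, 158])]
250 [(52, [15, 104, 157]), (53, [16, 103, 154]), (54, [15, 98, 154]), (55, [15, 95, 153]), (56, [15, 82, 158]), (57, [16, 80, 156]), 
[... 1214 characters left out ...]
, (80, [16, 112, 148]), (81, [17, 114, 148]), (82, [16, 112, 150]), (83, [16, 120, 147]), (84, [17, 119, 146]), (85, [16, 116, 147])]
[(180, [16, 70, 161]), (182, [17, 75, 171]), (184, [16, 74, 175]), (186, [16, 77, 179]), (188, [16, 81, 177]), (190, [17, 105, 78]), (192, [20, 82, 234]), (194, [17, 109, 204]), (196, [18, 102, 220]), (198, [18, 102, 222]), (200, [18, 101, 228]), (202, [18, 99, 231]), (204, [18, 100, 233]), (296, [18, 102, 225]), (298, [18, 102, 223]), (300, [18, 101, 223]), (302, [17, 103, 223]), (304, [18, 99, 223]), (306, [18, 101, 223]), (308, [18, 104, 214]), (310, [17, 104, 211]), (312, [15, 143, 191]), (314, [15, 153, 188]), (316, [15, 151, 199]), (318, [15, 139, 202])]
```

```bash
python3 steer.py '1 0 0 0 -.125;1 0 0 0 -.25;1 0 0 0 -.375;1 0 0 0 -.5;1 0 0 0 -.625;1 0 0 0 -.75;1 0 0 0 -.875;1 0 0 0 -1;1 0 0 0 -1.125;1 0 0 0 -1.25;1 0 0 0 -1.375;1 0 0 0 -1.5' >/dev/null; python3 steer.py '1 0 0 0 -.071;1 0 0 0 -.071'; python3 d.py -9 12 225 1.5708; python3 - <<'E'
from h import *; from cell import env
np.set_printoptions(precision=1,suppress=True)
# earlier wrist view at t 9.23: pose
o=dict(tool_pos=[.5731,-.0049,.2246],tcp_rot=[0,.99302,.118,0]);s=env.snapshot("wrist")
for d in(0,4,7,10,13):
    f=np.arctan2(15.6+d,73.4) if d else .21
    b=np.array([-d+120*np.sin(f),120*np.cos(f)]);a=b+12*np.array([-np.cos(f),np.sin(f)])
    print(d,round(f,3),a,b,wproj(o,s,rest(a[0]/1e3,np.array([.0138]),.04+a[1]/1e3)),wproj(o,s,rest(b[0]/1e3,np.array([.0138]),.04+b[1]/1e3)))
E
```

```text
t: 10.6
tool_pos: [0.5737, -0.0043, 0.2212]
tcp_rot: [-0.001, 0.617, 0.787, -0.001]
wrist_force: [0.1, -0.5, 0.3]
finger_gap: 0.999
grasp_force: 0.0
t 10.6 rest mm [-89.5   6.5 221.2] relyaw 1.574 tilt -1.0 F [-0.07 -0.51  0.33] gap 0.999 grip 0.0 j [-0.01  0.27  1.74  0.    1.14 -0.25]
rows d [ 0.0052  0.0805 -0.004 ] turn 0.004 dist 0.081 x/y rest unit in tool: [-0.004  1.    -0.002] [1.    0.004 0.001]
0 0.21 [ 13.3 119.9] [ 25.  117.4] [[247.   82.3]] [[247.   68.1]]
4 0.261 [ 15.4 119. ] [ 27.  115.9] [[247.   79.8]] [[247.1  65.9]]
7 0.299 [ 16.8 118.2] [ 28.3 114.7] [[247.   78.1]] [[247.1  64.5]]
10 0.336 [ 18.2 117.3] [ 29.5 113.3] [[247.1  76.5]] [[247.2  63.3]]
13 0.372 [ 19.4 116.2] [ 30.6 111.8] [[247.1  75.2]] [[247.3  62.3]]
```

```bash
python3 steer.py '1 .0045 .04 0 0;1 .0045 .0825 0 0;1 .0045 .0825 0 0;1 .0045 .0825 0 0;1 .0045 .0825 .03 0;1 .0045 .0825 .055 0;1 .0045 .0825 .075 0;1 .0045 .0825 .085 0;1 .0045 .0825 .085 0;1 .0045 .0825 .085 0'; python3 d.py
```

```text
t: 11.48
tool_pos: [0.6523, 0.0192, 0.1377]
tcp_rot: [-0.0, 0.619, 0.786, -0.0]
wrist_force: [-0.2, 0.5, 0.3]
finger_gap: 0.998
grasp_force: 0.0
t 11.48 rest mm [ -7.5  10.8 137.7] relyaw 1.57 tilt -1.0 F [-0.12  0.53  0.31] gap 0.998 grip 0.0 j [ 0.03  0.47  1.64 -0.    1.03 -0.21]
```

```bash
python3 steer.py '.8 0 0 0 0;.7 0 0 0 0;.6 0 0 0 0;.5 0 0 0 0;.45 0 0 0 0;.4 0 0 0 0;.35 0 0 0 0;.3 0 0 0 0;.25 0 0 0 0;.2 0 0 0 0'; python3 d.py;python3 steer.py '.15 0 0 0 0;.1 0 0 0 0;0 0 0 0 0;0 0 0 0 0;0 0 0 0 0;0 0 0 0 0'; python3 d.py
```

```text
t: 12.32
tool_pos: [0.6526, 0.0193, 0.1375]
tcp_rot: [-0.0, 0.618, 0.786, -0.0]
wrist_force: [0.9, 0.5, -0.7]
finger_gap: 0.3
grasp_force: 0.0
t 12.32 rest mm [ -7.2  10.9 137.5] relyaw 1.571 tilt -1.0 F [ 0.97  0.27 -0.7 ] gap 0.3 grip 0.0 j [ 0.03  0.47  1.64 -0.    1.03 -0.21]
t: 12.82
tool_pos: [0.6524, 0.0192, 0.1376]
tcp_rot: [-0.0, 0.618, 0.786, -0.0]
wrist_force: [-2.4, -1.5, 3.1]
finger_gap: 0.146
grasp_force: 29.1
t 12.82 rest mm [ -7.5  10.9 137.6] relyaw 1.571 tilt -1.0 F [-2.69 -0.85  3.11] gap 0.146 grip 29.1 j [ 0.03  0.47  1.64 -0.    1.03 -0.21]
```

```bash
python3 steer.py '0 0 0 -.008 0;0 0 0 -.015 0;0 0 0 -.015 0;0 -.002 -.02 -.015 0;0 -.005 -.04 -.015 0;0 -.008 -.06 -.015 0;0 -.008 -.076 -.015 0;0 -.008 -.076 -.015 0;0 -.008 -.076 -.015 0;0 -.008 -.076 -.015 0'; python3 d.py; python3 - <<'E'
from h import *; from cell import env
np.set_printoptions(precision=1,suppress=True)
S=env.snapshot("scene");o=env.observe();s=env.snapshot("wrist")
# wrist camera looks from +y side at the panel's edge: print hues along a row crossing the expected panel bottom
for z in(.05,.06,.08,.1,.13):
    xs=np.arange(-.13,-.03,.004);y=.05
    p=wproj(o,s,rest(xs,np.full(len(xs),y-.0),np.full(len(xs),z)))
    h=cv2.cvtColor(s["img"],cv2.COLOR_RGB2HSV)
    print(z,[(int(round(a*1e3)),*h[int(round(v)),int(round(u))].tolist()) if 0<=u<511 and 0<=v<383 else None for a,(u,v) in zip(xs,p)])
E
```

```text
t: 13.65
tool_pos: [0.5821, -0.0062, 0.1531]
tcp_rot: [0.001, 0.618, 0.786, 0.001]
wrist_force: [-0.1, -1.0, -2.0]
finger_gap: 0.128
grasp_force: 30.0
t 13.65 rest mm [-81.8   2.7 153.1] relyaw 1.571 tilt -1.0 F [-0.34 -0.96 -1.97] gap 0.128 grip 30.0 j [-0.01  0.35  1.79  0.    1.   -0.25]
0.05 [(-130, 18, 101, 129), (-126, 17, 103, 129), (-122, 18, 99, 126), (-118, 19, 102, 125), (-114, 18, 107, 126), (-110, 18, 107, 129), (-106, 19, 100, 127), (-102, 18, 100, 135), (-98, 18, 99, 137), (-94, 17, 104, 130), (-90, 18, 97, 137), (-86, 18, 101, 134), (-82, 18, 100, 128), (-78, 18, 98, 138), (-74, 18, 108, 130), (-70, 18, 107, 124), (-66, 20, 86, 243), (-62, 18, 102, 122), (-58, 20, 85, 244), (-54, 17, 101, 131), (-50, 18, 108, 120), (-46, 18, 98, 135), (-42, 18, 99, 142), (-38, 17, 104, 140), (-34, 18, 97, 142)]
0.06 [(-130, 17, 104, 123), (-126, 18, 102, 168), (-122, 20, 88, 225), (-118, 18, 85, 239), (-114, 18, 102, 132), (-110, 18, 99, 136), (-106, 16, 102, 128), (-102, 19, 104, 127), (-98, 17, 100, 138), (-94, 18, 100, 130), (-90, 18, 95, 137), (-86, 19, 104, 128), (-82, 18, 110, 1
[... 1120 characters left out ...]
-66, 20, 85, 235), (-62, 19, 106, 152), (-58, 19, 85, 235), (-54, 19, 86, 234), (-50, 20, 85, 241), (-46, 19, 101, 181), (-42, 18, 101, 141), (-38, 19, 106, 137), (-34, 18, 104, 133)]
0.13 [(-130, 20, 88, 232), (-126, 19, 88, 231), (-122, 19, 84, 238), (-118, 19, 85, 236), (-114, 19, 83, 236), (-110, 19, 84, 236), (-106, 19, 84, 234), (-102, 19, 85, 236), (-98, 18, 102, 125), (-94, 18, 96, 136), (-90, 18, 102, 132), (-86, 16, 123, 116), (-82, 16, 121, 120), (-78, 9, 53, 97), (-74, 19, 86, 231), (-70, 19, 84, 231), (-66, 19, 85, 230), (-62, 20, 84, 232), (-58, 20, 88, 226), (-54, 19, 82, 240), (-50, 19, 82, 245), (-46, 18, 104, 127), (-42, 19, 86, 230), (-38, 20, 83, 249), (-34, 19, 81, 245)]
```

```bash
python3 steer.py '0 0 -.005 0 0;0 0 -.01 0 0;0 0 -.01 0 0;0 0 -.01 .004 0;0 0 -.01 .008 0;0 0 -.01 .011 0;0 0 -.01 .013 0;0 0 -.01 .013 0'; python3 d.py; python3 steer.py '0 0 0 .001 0;0 0 0 .002 0;0 0 0 .002 0'; python3 d.py
```

```text
t: 14.42
tool_pos: [0.5711, -0.0088, 0.1392]
tcp_rot: [-0.0, 0.618, 0.786, -0.0]
wrist_force: [-0.2, 0.9, -1.4]
finger_gap: 0.126
grasp_force: 30.0
t 14.42 rest mm [-93.1   2.8 139.2] relyaw 1.571 tilt -1.0 F [-0.    0.96 -1.36] gap 0.126 grip 30.0 j [-0.02  0.35  1.82 -0.    0.97 -0.26]
t: 14.67
tool_pos: [0.5715, -0.0088, 0.1388]
tcp_rot: [0.0, 0.618, 0.786, 0.0]
wrist_force: [-2.8, 0.1, 9.0]
finger_gap: 0.131
grasp_force: 30.0
t 14.67 rest mm [-92.6   2.7 138.8] relyaw 1.571 tilt -1.0 F [-2.68  0.75  9.01] gap 0.131 grip 30.0 j [-0.02  0.35  1.82  0.    0.97 -0.26]
```

```bash
python3 steer.py '.36 0 0 0 0;.36 0 0 0 0;.36 0 0 0 0;.36 0 .004 .001 0;.36 0 .008 .001 0;.36 0 .012 .002 0;.36 0 .016 .002 0;.36 0 .020 .003 0;.36 0 .024 .003 0;.36 0 .028 .004 0;.36 0 .032 .004 0;.36 0 .032 .004 0'; python3 d.py; cat > look.py <<'E'
from h import *; from cell import env
np.set_printoptions(precision=1,suppress=True)
o=env.observe();s=env.snapshot("wrist");h=cv2.cvtColor(s["img"],cv2.COLOR_RGB2HSV)
m=cv2.inRange(h,np.array([95,90,40]),np.array([130,255,255]));c,_=cv2.findContours(m,0,1)
for k in sorted(c,key=cv2.contourArea)[-3:]: print("blue",cv2.contourArea(k),cv2.boundingRect(k))
T=env.snapshot("scene");h=cv2.cvtColor(T["img"],cv2.COLOR_RGB2HSV);m=cv2.inRange(h,np.array([100,120,60]),np.array([130,255,255]));m2=np.zeros_like(m);m2[165:250,205:300]=m[165:250,205:300]
print("scene blue px",cv2.countNonZero(m2),cv2.boundingRect(m2))
cv2.imwrite(f"pics/l{o['t']:.1f}.png",s["img"][...,::-1])
E
python3 look.py
```

```text
t: 15.67
tool_pos: [0.603, -0.001, 0.1335]
tcp_rot: [0.0, 0.618, 0.786, 0.0]
wrist_force: [0.4, 0.4, -0.3]
finger_gap: 0.363
grasp_force: 0.2
t 15.67 rest mm [-60.2   2.9 133.5] relyaw 1.571 tilt -1.0 F [ 0.44  0.31 -0.28] gap 0.363 grip 0.2 j [-0.    0.41  1.75  0.    0.98 -0.24]
blue 0.5 (481, 167, 3, 4)
blue 279.0 (240, 155, 49, 159)
blue 649.0 (491, 162, 21, 59)
scene blue px 0 (0, 0, 0, 0)
```

```bash
cat > side.py <<'E'
import sys;from h import *; from cell import env
np.set_printoptions(precision=1,suppress=True,linewidth=160)
o=env.observe();s=env.snapshot("wrist");h=cv2.cvtColor(s["img"],cv2.COLOR_RGB2HSV)
m=cv2.inRange(h,np.array([95,90,40]),np.array([130,255,255]));m[:,470:]=0
yp=float(sys.argv[1])
for r in range(40,384,15):
    x=np.flatnonzero(m[r])
    if len(x)<1: continue
    e=np.array([[x[0],r],[x[-1],r]],float);c,d=wray(o,s,e);A=c-F2;k=(yp-A@t2)/(d@t2);P=A+d*k[:,None]
    print(r,x[0],x[-1],"x",P@n2*1e3,"z",P[:,2]*1e3)
E
python3 side.py .0505
```

```text
160 251 251 x [-65.2 -65.2] z [102.4 102.4]
175 280 281 x [-48.7 -48.1] z [148.3 148.3]
190 286 288 x [-48.2 -47.3] z [177.7 177.7]
205 286 287 x [-50.1 -49.7] z [198.3 198.3]
220 285 287 x [-51.8 -51.1] z [213.5 213.5]
235 284 287 x [-53.1 -52.2] z [225.3 225.3]
250 284 286 x [-53.9 -53.3] z [234.7 234.7]
265 283 286 x [-54.7 -54. ] z [242.5 242.5]
280 283 285 x [-55.2 -54.8] z [249. 249.]
295 282 284 x [-55.8 -55.4] z [254.6 254.6]
310 281 283 x [-56.4 -56. ] z [259.4 259.4]
```

The blue line in the wrist view traces the panel leaning 20° towards the fence, pivoting at x ≈ -87 mm as planned, so I'll lower it further.

```bash
python3 steer.py '.36 0 .005 0 0;.36 0 .010 0 0;.36 0 .015 .001 0;.36 0 .020 .002 0;.36 0 .025 .005 0;.36 0 .030 .008 0;.36 0 .035 .010 0;.36 0 .038 .012 0;.36 0 .041 .013 0;.36 0 .044 .0145 0;.36 0 .044 .0145 0;.36 0 .044 .0145 0'; python3 d.py; python3 side.py .0505
```

```text
t: 16.82
tool_pos: [0.645, 0.0092, 0.119]
tcp_rot: [0.0, 0.618, 0.786, 0.0]
wrist_force: [0.5, 0.3, -0.6]
finger_gap: 0.356
grasp_force: 0.4
t 16.82 rest mm [-17.    2.8 119. ] relyaw 1.571 tilt -1.0 F [ 0.51  0.2  -0.61] gap 0.356 grip 0.4 j [ 0.01  0.48  1.67  0.    0.99 -0.23]
160 219 221 x [-43.4 -42. ] z [87.  87.1]
175 285 286 x [-2.  -1.5] z [133.8 133.8]
190 285 286 x [-4.6 -4.2] z [163.3 163.3]
205 285 285 x [-6.5 -6.5] z [183.8 183.8]
220 284 285 x [-8.1 -7.8] z [199. 199.]
235 284 285 x [-9.1 -8.8] z [210.8 210.8]
250 283 284 x [-10.1  -9.9] z [220.2 220.2]
265 282 283 x [-11.  -10.7] z [228. 228.]
280 282 283 x [-11.5 -11.2] z [234.5 234.5]
295 281 281 x [-12.1 -12.1] z [240.1 240.1]
```

```bash
python3 steer.py '.36 0 .004 0 0;.36 0 .008 0 0;.36 0 .012 0 0;.36 0 .015 0 0;.36 0 .018 0 0;.36 0 .018 0 0;.36 0 .018 0 0'; python3 d.py; python3 side.py .0505
```

```text
t: 17.45
tool_pos: [0.6625, 0.0134, 0.119]
tcp_rot: [-0.0, 0.618, 0.786, -0.0]
wrist_force: [-0.6, -0.6, 1.0]
finger_gap: 0.36
grasp_force: 0.0
t 17.45 rest mm [  0.9   2.9 119. ] relyaw 1.571 tilt -1.0 F [-0.72 -0.41  1.  ] gap 0.36 grip 0.0 j [ 0.02  0.51  1.63 -0.    1.01 -0.22]
160 224 462 x [-21.9 193.3] z [87.  56.8]
175 277 450 x [ 11.6 127.7] z [133.7 125.1]
190 277 469 x [  9.8 115.5] z [163.1 161.2]
205 462 469 x [90.9 95.1] z [185.7 185.9]
220 276 469 x [ 7.2 81.1] z [198.9 203.2]
235 276 276 x [6.6 6.6] z [210.7 210.7]
250 275 276 x [5.8 6. ] z [220.1 220.1]
265 275 275 x [5.3 5.3] z [227.8 227.8]
280 274 275 x [4.8 5. ] z [234.4 234.4]
```

```bash
python3 steer.py '.36 0 0 -.02 0;.36 0 0 -.035 0;0 0 0 -.035 0;0 0 -.02 -.035 0;0 0 -.026 -.035 0;0 0 -.026 -.035 0;0 0 -.026 -.03 0;0 0 -.026 -.02 0;0 0 -.026 -.01 0;0 0 -.026 0 0;0 0 -.026 .004 0;0 0 -.026 .004 0'; python3 d.py; python3 side.py .0505
```

```text
t: 18.5
tool_pos: [0.6361, 0.0073, 0.1129]
tcp_rot: [-0.001, 0.618, 0.786, -0.001]
wrist_force: [0.0, -0.0, 0.0]
finger_gap: 0.006
grasp_force: 0.0
t 18.5 rest mm [-26.1   3.1 112.9] relyaw 1.571 tilt -1.0 F [ 0.01 -0.04  0.02] gap 0.006 grip 0.0 j [ 0.01  0.48  1.69  0.    0.98 -0.23]
190 321 321 x [2.8 2.8] z [156.1 156.1]
205 466 466 x [67. 67.] z [178.9 178.9]
250 316 316 x [-10.2 -10.2] z [214. 214.]
265 315 315 x [-11.8 -11.8] z [221.8 221.8]
```

Now I'll press down step by step, watching the force.

```bash
python3 steer.py '0 0 0 .004 0;0 0 0 .008 0;0 0 0 .012 0;0 0 0 .012 0'; python3 d.py; python3 steer.py '0 0 0 .004 0;0 0 0 .008 0;0 0 0 .012 0;0 0 0 .012 0'; python3 d.py;python3 - <<'E'
from h import *; from cell import env
np.set_printoptions(precision=1,suppress=True,linewidth=160)
# edge of the panel (y~.0505): list hsv runs along image columns in wrist view, to see its line
o=env.observe();s=env.snapshot("wrist");cv2.imwrite("pics/e.png",s["img"][...,::-1]);g=s["img"].astype(int)
h=cv2.cvtColor(s["img"],cv2.COLOR_RGB2HSV)
for x in(60,100,140,180,220,260,300,330): print(x,[(y,*h[y,x].tolist()) for y in range(60,200,5)])
E
```

```text
t: 18.88
tool_pos: [0.6367, 0.0073, 0.1024]
tcp_rot: [-0.0, 0.618, 0.786, -0.0]
wrist_force: [-1.0, 0.4, -0.7]
finger_gap: 0.008
grasp_force: 0.0
t 18.88 rest mm [-25.5   2.9 102.4] relyaw 1.571 tilt -1.0 F [-0.9   0.61 -0.72] gap 0.008 grip 0.0 j [ 0.01  0.49  1.7   0.    0.96 -0.23]
t: 19.22
tool_pos: [0.6377, 0.0071, 0.0969]
tcp_rot: [0.001, 0.618, 0.786, 0.0]
wrist_force: [-20.5, -1.2, 51.4]
finger_gap: 0.005
grasp_force: 27.0
t 19.22 rest mm [-24.7   2.5  96.9] relyaw 1.571 tilt -1.0 F [-20.15   3.69  51.43] gap 0.005 grip 27.0 j [ 0.01  0.5   1.7  -0.    0.94 -0.23]
60 [(60, 49, 21, 168), (65, 55, 16, 95), (70, 57, 25, 103), (75, 64, 18, 101), (80, 55, 27, 104), (85, 21, 36, 99), (90, 17, 65, 193), (95, 17, 63, 185), (100, 16, 65, 185), (105, 18, 61, 183), (110, 17, 59, 187), (115, 16, 63, 185), (120, 15, 60, 182), (125, 19, 80, 249), (130, 19, 79, 249), (135, 19, 79, 249), (140, 19, 80, 250), (145, 20, 82, 249), (150, 19, 80, 253), (155, 20, 81, 253), (160, 18, 86, 223), (165, 17, 73, 196), (170, 17, 71, 201), (175, 17, 68, 207), (180, 16, 68, 203), (185, 16, 65, 201), (190, 1
[... 3345 characters left out ...]
 (170, 110, 110, 90), (175, 16, 107, 133), (180, 18, 98, 228), (185, 18, 100, 228), (190, 18, 102, 226), (195, 18, 100, 228)]
330 [(60, 16, 73, 196), (65, 16, 72, 192), (70, 16, 70, 189), (75, 17, 71, 191), (80, 17, 71, 182), (85, 18, 67, 182), (90, 17, 72, 191), (95, 17, 71, 191), (100, 17, 74, 100), (105, 16, 64, 103), (110, 13, 156, 116), (115, 14, 152, 124), (120, 13, 153, 123), (125, 14, 154, 126), (130, 14, 150, 124), (135, 14, 147, 123), (140, 13, 141, 119), (145, 14, 151, 123), (150, 13, 143, 123), (155, 15, 159, 119), (160, 15, 150, 107), (165, 13, 142, 111), (170, 14, 145, 107), (175, 14, 155, 107), (180, 13, 143, 112), (185, 15, 147, 123), (190, 13, 149, 144), (195, 15, 143, 162)]
```

Pressing that steeply jams, at 51 N, so I'll back off and measure the panel's present line.

```bash
python3 steer.py '0 0 0 -.01 0;0 0 0 -.02 0;0 0 0 -.03 0;0 0 0 -.03 0'; python3 d.py; cat > side2.py <<'E'
from h import *; from cell import env
np.set_printoptions(precision=1,suppress=True,linewidth=160)
o=env.observe();s=env.snapshot("wrist");h=cv2.cvtColor(s["img"],cv2.COLOR_RGB2HSV)
m=((h[...,0]>90)&(h[...,0]<135)&(h[...,1]>28)).astype(np.uint8)
for x in range(40,340,20):
    r=np.flatnonzero(m[100:250,x])+100
    if len(r)==0: continue
    e=np.array([[x,r[0]],[x,r[-1]]],float);c,d=wray(o,s,e);A=c-F2;k=(.0505-A@t2)/(d@t2);P=A+d*k[:,None]
    print(x,r[0],r[-1],"x",P@n2*1e3,"z",P[:,2]*1e3)
E
python3 side2.py
```

```text
t: 19.6
tool_pos: [0.6384, 0.0073, 0.1231]
tcp_rot: [0.001, 0.618, 0.786, 0.001]
wrist_force: [-0.1, -0.4, -0.3]
finger_gap: -0.0
grasp_force: 0.0
t 19.6 rest mm [-23.9   2.6 123.1] relyaw 1.571 tilt -1.0 F [-0.16 -0.39 -0.29] gap -0.0 grip 0.0 j [ 0.01  0.47  1.68  0.    0.99 -0.23]
220 154 154 x [-52.5 -52.5] z [66. 66.]
240 156 156 x [-36.4 -36.4] z [76.5 76.5]
260 231 248 x [-23.2 -23.3] z [212.4 223.4]
300 163 163 x [4. 4.] z [104.1 104.1]
```

```bash
python3 steer.py '.5 0 .01 -.03 .125;.5 0 .03 -.037 .25;.5 0 .046 -.037 .375;.5 0 .046 -.037 .5;.5 0 .046 -.037 .625;.5 0 .046 -.037 .75;.5 0 .046 -.037 .875;.5 0 .046 -.037 1;.5 0 .046 -.037 1.125;.5 0 .046 -.037 1.25;.5 0 .046 -.037 1.375;.5 0 .046 -.037 1.5' >/dev/null; python3 steer.py '.5 0 0 0 .07;.5 0 0 0 .07;.5 0 0 .02 .07;.5 0 0 .035 .07;.5 0 0 .04 .07;.5 0 0 .04 .07'; python3 d.py 22 3 116 0
```

```text
t: 21.15
tool_pos: [0.6805, 0.0181, 0.1159]
tcp_rot: [-0.0, 0.993, 0.12, -0.002]
wrist_force: [0.1, -0.6, -0.1]
finger_gap: 0.502
grasp_force: 0.0
t 21.15 rest mm [ 19.6   3.1 115.9] relyaw 0.003 tilt -0.99999 F [-0.05 -0.62 -0.07] gap 0.502 grip 0.0 j [ 0.02  0.54  1.58 -0.    1.03  1.35]
rows d [ 0.0024  0.0001 -0.0001] turn 0.003 dist 0.002 x/y rest unit in tool: [ 1.     0.003 -0.004] [ 0.003 -1.     0.001]
```

```bash
for i in 1 2 3; do python3 steer.py '.5 0 0 .001 0;.5 0 0 .001 0' >/dev/null; python3 d.py; done
```

```text
t 21.32 rest mm [ 21.3   2.8 117.6] relyaw 0.002 tilt -1.0 F [-0.48 -0.17  0.13] gap 0.501 grip 0.0 j [0.02 0.53 1.58 0.   1.03 1.36]
t 21.48 rest mm [ 21.3   2.8 116.8] relyaw 0.001 tilt -1.0 F [-0.35 -0.37 -0.21] gap 0.497 grip 0.0 j [0.02 0.54 1.58 0.   1.02 1.36]
t 21.65 rest mm [ 21.    2.8 115.3] relyaw 0.001 tilt -1.0 F [ 0.86  0.5  -0.14] gap 0.497 grip 0.0 j [ 0.02  0.54  1.58 -0.    1.02  1.36]
```

```bash
python3 steer.py '.5 0 0 .001 0;.5 0 0 .001 0' >/dev/null; python3 d.py; python3 steer.py '.5 -.003 0 0 0;.5 -.006 0 0 0;.5 -.009 0 0 0;.5 -.012 0 0 0;.5 -.012 0 0 0'; python3 d.py; python3 - <<'E'
from h import *; from cell import env
o=env.observe();s=env.snapshot("wrist");cv2.imwrite("pics/f.png",s["img"][...,::-1])
E
```

```text
t 21.82 rest mm [ 20.8   2.9 114. ] relyaw 0.001 tilt -1.0 F [-0.46 -0.28 -0.17] gap 0.501 grip 0.0 j [0.02 0.54 1.58 0.   1.02 1.36]
t: 22.23
tool_pos: [0.6694, 0.0151, 0.1141]
tcp_rot: [0.0, 0.993, 0.119, -0.0]
wrist_force: [0.7, 0.3, -0.6]
finger_gap: 0.503
grasp_force: 0.0
t 22.23 rest mm [  8.1   2.8 114.1] relyaw 0.001 tilt -1.0 F [ 0.79  0.11 -0.63] gap 0.503 grip 0.0 j [ 0.02  0.52  1.61 -0.    1.01  1.35]
```

```bash
python3 steer.py '.5 -.003 0 0 0;.5 -.006 0 0 0;.5 -.008 0 0 0;.5 -.008 0 0 0'; python3 d.py;  python3 steer.py '.5 -.003 0 0 0;.5 -.006 0 0 0;.5 -.008 0 0 0;.5 -.008 0 0 0'; python3 d.py
```

```text
t: 22.62
tool_pos: [0.6619, 0.0133, 0.1141]
tcp_rot: [-0.0, 0.993, 0.119, -0.0]
wrist_force: [-0.0, -0.6, -0.3]
finger_gap: 0.502
grasp_force: 0.0
t 22.62 rest mm [  0.3   2.8 114.1] relyaw 0.001 tilt -1.0 F [-0.18 -0.57 -0.32] gap 0.502 grip 0.0 j [ 0.02  0.51  1.63 -0.    1.    1.35]
t: 22.95
tool_pos: [0.6541, 0.0114, 0.1141]
tcp_rot: [-0.0, 0.993, 0.119, -0.0]
wrist_force: [-0.3, 0.3, -0.4]
finger_gap: 0.503
grasp_force: 0.0
t 22.95 rest mm [ -7.7   2.8 114.1] relyaw 0.001 tilt -1.0 F [-0.19  0.32 -0.38] gap 0.503 grip 0.0 j [ 0.02  0.5   1.65 -0.    0.99  1.35]
```

```bash
for i in 1 2 3 4; do python3 steer.py '.5 0 0 .001 0;.5 0 0 .002 0;.5 0 0 .002 0' >/dev/null; python3 d.py; done
```

```text
t 23.2 rest mm [ -7.2   2.8 111.8] relyaw 0.001 tilt -1.0 F [-0.67  0.14  0.26] gap 0.498 grip 0.0 j [0.02 0.5  1.65 0.   0.99 1.35]
t 23.45 rest mm [ -7.2   2.8 109.8] relyaw 0.001 tilt -1.0 F [ 0.16 -0.54  0.49] gap 0.497 grip 0.1 j [0.02 0.51 1.65 0.   0.99 1.35]
t 23.7 rest mm [ -7.3   2.9 107.9] relyaw 0.001 tilt -1.0 F [-0.85  0.31  0.28] gap 0.501 grip 0.3 j [ 0.02  0.51  1.65 -0.    0.98  1.35]
t 23.95 rest mm [ -7.4   2.8 105.9] relyaw 0.001 tilt -1.0 F [-1.37  0.29  1.02] gap 0.501 grip 0.8 j [ 0.02  0.51  1.65 -0.    0.98  1.35]
```

Touch shows the panel's top edge lying lower, so the press did slide it some way, to about 29°. I'll press down again with a slight drag away from the fence.

```bash
python3 steer.py '.5 -.0015 0 .002 0;.5 -.003 0 .004 0;.5 -.003 0 .004 0' >/dev/null; python3 d.py;  python3 steer.py '.5 -.0015 0 .002 0;.5 -.003 0 .004 0;.5 -.003 0 .004 0' >/dev/null; python3 d.py; 
```

```text
t 24.2 rest mm [-10.7   2.9 101.5] relyaw 0.001 tilt -1.0 F [-0.44  0.1  -0.02] gap 0.504 grip 0.0 j [0.01 0.51 1.66 0.   0.97 1.35]
t 24.45 rest mm [-13.7   2.9  97.5] relyaw 0.001 tilt -1.0 F [-0.07 -0.65 -0.95] gap 0.501 grip 0.0 j [0.01 0.51 1.67 0.   0.96 1.35]
```

```bash
for i in 1 2 3 4 5; do python3 steer.py '.5 -.001 0 .002 0;.5 -.002 0 .004 0;.5 -.002 0 .004 0' >/dev/null; python3 d.py|cut -c1-130; done
```

```text
t 24.7 rest mm [-15.6   2.9  93.6] relyaw 0.001 tilt -1.0 F [-0.52  0.97 -0.23] gap 0.502 grip 0.0 j [ 0.01  0.51  1.68 -0.    0.9
t 24.95 rest mm [-17.6   2.9  89.6] relyaw 0.001 tilt -1.0 F [-0.19 -0.42 -0.39] gap 0.501 grip 0.0 j [0.01 0.52 1.69 0.   0.94 1.
t 25.2 rest mm [-19.6   2.9  85.6] relyaw 0.001 tilt -1.0 F [-0.55 -0.57 -0.75] gap 0.498 grip 0.0 j [ 0.01  0.52  1.69 -0.    0.9
t 25.45 rest mm [-21.6   2.9  81.6] relyaw 0.001 tilt -1.0 F [-0.65  0.19 -0.19] gap 0.499 grip 0.0 j [0.01 0.52 1.7  0.   0.92 1.
t 25.7 rest mm [-23.6   2.9  77.6] relyaw 0.001 tilt -1.0 F [ 0.3  -0.51  0.29] gap 0.5 grip 0.0 j [ 0.01  0.52  1.71 -0.    0.91
```

```bash
for i in 1 2 3 4 5; do python3 steer.py '.5 0 0 .002 0;.5 0 0 .004 0;.5 0 0 .004 0' >/dev/null; python3 d.py|cut -c1-130; done
```

```text
t 25.95 rest mm [-23.3   2.9  73.6] relyaw 0.001 tilt -1.0 F [ 0.05  0.11 -0.2 ] gap 0.498 grip 0.0 j [0.01 0.53 1.71 0.   0.91 1.
t 26.2 rest mm [-23.4   2.9  69.6] relyaw 0.001 tilt -1.0 F [ 0.21 -0.07  0.09] gap 0.5 grip 0.0 j [0.01 0.53 1.71 0.   0.9  1.34]
t 26.45 rest mm [-23.4   2.9  65.6] relyaw 0.001 tilt -1.0 F [ 0.45 -0.03 -0.23] gap 0.503 grip 0.0 j [0.01 0.54 1.71 0.   0.89 1.
t 26.7 rest mm [-23.4   2.9  61.6] relyaw 0.001 tilt -1.0 F [-0.8  -1.04  0.56] gap 0.501 grip 0.0 j [ 0.01  0.54  1.71 -0.    0.8
t 26.95 rest mm [-23.4   2.9  57.6] relyaw 0.001 tilt -1.0 F [-0.17  0.07  0.1 ] gap 0.501 grip 0.0 j [ 0.01  0.55  1.72 -0.    0.
```

```bash
python3 steer.py '.5 0 0 -.03 0;.5 0 0 -.07 0;.5 -.04 0 -.07 0;.5 -.08 0 -.07 0;.5 -.12 0 -.07 0;.5 -.135 0 -.07 0;.5 -.135 0 -.07 0;.5 -.135 0 -.07 0;.5 -.135 0 -.07 0' >/dev/null; python3 d.py; cat > flat.py <<'E'
from h import *; from cell import env
np.set_printoptions(precision=1,suppress=True,linewidth=170)
o=env.observe();s=env.snapshot("wrist");cv2.imwrite("pics/g.png",s["img"][...,::-1]);v=cv2.cvtColor(s["img"],cv2.COLOR_RGB2HSV).astype(float)
def prof(xs,ys,z):
    p=wproj(o,s,rest(xs,ys,np.full(len(xs),z))).astype(np.float32)
    return [cv2.remap(v[...,i].astype(np.float32),p[:,0].copy(),p[:,1].copy(),1).ravel() for i in range(3)]
x=np.arange(-.15,.011,.004)
for y in(-.03,0.003,.035):
    q=prof(x,np.full(len(x),y),.052);print("y",y,"V:",[(int(round(a*1e3)),int(b),int(c)) for a,b,c in zip(x,q[2],q[1])])
yy=np.arange(-.09,.091,.004)
for xx in(-.09,-.05,-.02):
    q=prof(np.full(len(yy),xx),yy,.052);print("x",xx,"V:",[(int(round(a*1e3)),int(b),int(c)) for a,b,c in zip(yy,q[2],q[1])])
b=cv2.inRange(v,np.array([95.,90,40]),np.array([130.,255,255]));print("blue px",cv2.countNonZero(b[:250,150:350]),cv2.boundingRect(b[:250,150:350]))
E
python3 flat.py
```

```text
t 27.7 rest mm [-156.4    2.4  128.6] relyaw 0.001 tilt -1.0 F [-0.23  1.    0.52] gap 0.501 grip 0.0 j [-0.05  0.28  1.96  0.    0.9   1.28]
y -0.03 V: [(-150, 135, 104), (-146, 235, 85), (-142, 234, 85), (-138, 234, 85), (-134, 233, 85), (-130, 232, 84), (-126, 232, 85), (-122, 209, 99), (-118, 241, 97), (-114, 240, 96), (-110, 239, 96), (-106, 240, 96), (-102, 240, 95), (-98, 239, 97), (-94, 239, 96), (-90, 238, 98), (-86, 236, 96), (-82, 236, 99), (-78, 237, 96), (-74, 237, 98), (-70, 237, 98), (-66, 233, 98), (-62, 228, 100), (-58, 229, 100), (-54, 228, 102), (-50, 229, 100), (-46, 229, 99), (-42, 229, 98), (-38, 230, 99), (-34, 230, 99), (-30, 230, 98), (-26, 230, 97), (-22, 231, 97), (-18, 232, 96), (-14, 231, 99), (-10, 231, 98), (-6, 232, 100), (-2, 90, 154), (2, 92, 141), (6, 96, 164), (10, 93, 148)]
y 0.003 V: [(-150, 121, 102), (-146, 191, 98), (-142, 231, 84), (-138, 231, 85), (-134, 230, 85), (-130, 230, 86), (-126, 229, 85), (-122, 208, 95), (-118, 226, 100), (-114, 227, 100), (-110, 227, 100), (-106, 228, 100), (-102, 226, 99), (-98, 228, 100), (-94, 227, 99), (-90, 2
[... 2605 characters left out ...]
, 56), (-78, 163, 65), (-74, 171, 73), (-70, 193, 85), (-66, 237, 83), (-62, 238, 84), (-58, 237, 84), (-54, 237, 80), (-50, 238, 84), (-46, 234, 84), (-42, 216, 104), (-38, 225, 102), (-34, 229, 100), (-30, 231, 98), (-26, 232, 99), (-22, 241, 96), (-18, 235, 97), (-14, 229, 100), (-10, 228, 98), (-6, 222, 102), (-2, 214, 104), (2, 233, 97), (6, 229, 99), (10, 228, 100), (14, 228, 100), (18, 226, 99), (22, 220, 103), (26, 222, 99), (30, 233, 99), (34, 238, 98), (38, 237, 98), (42, 237, 98), (46, 235, 96), (50, 126, 109), (54, 239, 84), (58, 239, 85), (62, 240, 84), (66, 239, 83), (70, 239, 84), (74, 239, 83), (78, 240, 83), (82, 164, 68), (86, 166, 67), (90, 166, 63)]
blue px 0 (0, 0, 0, 0)
```

The panel now lies flat with the bare face up. Its near edge is at about -121 mm at all three lines, its sides are at -44 and +49 mm, and it is square to the fence. I'll give it one gentle seating push.

```bash
python3 steer.py '.5 0 0 .04 0;.5 0 0 .075 0;.5 0 0 .082 0;.5 0 0 .082 0;.5 .008 0 .082 0;.5 .014 0 .082 0;.5 .018 0 .082 0;.5 .021 0 .082 0;.5 .024 0 .082 0;.5 .024 0 .082 0' >/dev/null; python3 d.py; python3 steer.py '.5 .001 0 0 0;.5 .003 0 0 0;.5 .0045 0 0 0;.5 .0045 0 0 0' >/dev/null; python3 d.py
```

```text
t 28.58 rest mm [-133.1    2.6   46.8] relyaw 0.001 tilt -1.0 F [ 0.38  0.19 -0.06] gap 0.502 grip 0.0 j [-0.04  0.44  1.96 -0.    0.74  1.29]
t 28.92 rest mm [-130.3    2.8   45.9] relyaw 0.001 tilt -1.0 F [-3.8   1.65  3.37] gap 0.499 grip 1.6 j [-0.04  0.44  1.95 -0.    0.75  1.3 ]
```

```bash
python3 steer.py '.5 -.01 0 0 0;.5 -.025 0 0 0;.5 -.025 0 -.03 0;.5 -.025 0 -.07 0;.5 -.025 0 -.085 0;.5 -.025 0 -.085 0;.5 -.025 0 -.085 0;.5 -.025 0 -.085 0' >/dev/null; python3 d.py; python3 flat.py | cut -c1-420; python3 -c "
from cell import env; print(env.sign_off())"
```

```text
t 29.58 rest mm [-155.5    2.9  130.2] relyaw 0.001 tilt -1.0 F [-1.04  0.14  0.  ] gap 0.497 grip 0.0 j [-0.05  0.28  1.95  0.    0.91  1.28]
y -0.03 V: [(-150, 135, 102), (-146, 235, 84), (-142, 233, 84), (-138, 233, 83), (-134, 232, 86), (-130, 232, 84), (-126, 231, 84), (-122, 231, 85), (-118, 241, 96), (-114, 241, 98), (-110, 240, 95), (-106, 239, 95), (-102, 240, 98), (-98, 239, 96), (-94, 240, 97), (-90, 236, 100), (-86, 237, 96), (-82, 235, 98), (-78, 234, 99), (-74, 236, 97), (-70, 235, 100), (-66, 236, 97), (-62, 228, 100), (-58, 228, 102), (-54, 
y 0.003 V: [(-150, 119, 99), (-146, 127, 103), (-142, 231, 83), (-138, 228, 85), (-134, 228, 84), (-130, 230, 85), (-126, 228, 86), (-122, 229, 85), (-118, 223, 103), (-114, 226, 100), (-110, 226, 102), (-106, 227, 100), (-102, 227, 101), (-98, 227, 98), (-94, 227, 97), (-90, 226, 99), (-86, 227, 99), (-82, 227, 97), (-78, 227, 100), (-74, 227, 98), (-70, 226, 98), (-66, 228, 97), (-62, 228, 102), (-58, 230, 98), (-5
y 0.035 V: [(-150, 119, 107), (-146, 130, 103), (-142, 142, 100), (-138, 228, 86), (-134, 229, 85), (-130, 228, 86)
[... 943 characters left out ...]
03), (-38, 222, 101), (-34, 226, 99), (-30, 228, 99), (-26, 238, 96), (-22, 239, 96), (-18, 234, 99), (-14, 229, 98), (-10, 227, 99), (-6, 223, 101), (-2, 214, 104), (2, 231, 99), (6, 229, 99), (10, 229, 
x -0.02 V: [(-90, 114, 35), (-86, 111, 29), (-82, 139, 50), (-78, 161, 65), (-74, 172, 72), (-70, 204, 84), (-66, 237, 85), (-62, 237, 85), (-58, 238, 84), (-54, 237, 83), (-50, 237, 86), (-46, 237, 83), (-42, 216, 102), (-38, 226, 100), (-34, 229, 100), (-30, 230, 99), (-26, 232, 99), (-22, 240, 98), (-18, 234, 100), (-14, 230, 98), (-10, 227, 101), (-6, 223, 102), (-2, 213, 103), (2, 232, 97), (6, 229, 99), (10, 22
blue px 0 (0, 0, 0, 0)
the job is handed in; nothing more can be done
None
```

I handed the job in at about 30 s: by the wrist camera the panel lies bare face up, flat, square and snug against the fence foot, about 3 mm off centre and released; the sign-off gave no verdict, and I did not re-measure the sanding block, tape measure or jar, though I felt no contact with them.

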